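# Lever a reference sample out of the glaze sample board

## Robot

A 7-joint arm with a two-finger parallel gripper is mounted at the origin on a cart in front of the work surface, level with it; the furniture and walls round the work are solid. World frame = base frame: x ahead of the robot, y to its left, z up, the work surface at z = 0. Lengths are in m, angles in rad, forces in N, time in s.
With the tool pointing down it reaches from about 0.4 to 0.75 m from the base axis. Payload 19.5 kg.
Tool frame: the origin (TCP) lies midway between the tips of the shut fingers; the grasp point (between the pads) lies 19 mm behind it; z points along the fingers, y is the line along which they close (so a half turn about z gives the same grasp; the last joint's range is limited). The gripper opens to 85 mm and grips with 20 to 120 N. Pads are 22 mm wide; open, the fingers measure 114 mm over their backs; the gripper's body (76 mm by 85 mm) begins 54 mm behind the grasp point. The pads swing forward as they close: fully open they stand 13 mm farther back than shut.
Start: joints at [1.068, 0.707, -0.028, 1.485, 0.022, 0.951, -0.075], TCP at [0.256, -0.515, 0.231] pointing down, gripper open.
Joint ranges: [-2.71, 2.71], [-0.32, 2.16], [-1.57, 1.52], [0, 2.45], [-1.46, 4.6], [0, 2.02], [-2.83, 2.83]. Speed limits (rad/s): [1.89, 1.89, 2.57, 2.57, 3.01, 3.01, 3.01].

## Interface

Orientations are given as a rotation vector (axis times angle).
In Python, from workcell import env gives the robot as it stands.
- The arm moves only by the shell command python3 -m pendant 'ROWS'. ROWS is text: rows parted by semicolons, each of 7 numbers parted by spaces: the shift along the tool's x, y, z each as a share of 50 cm, from -1 to 1, then the turn, a rotation vector about the tool's x, y, z each as a share of 180 degrees, from -1 to 1, then the opening, from 0 (shut) to 1 (fully open). In form: dx dy dz rx ry rz grip; .... A call has 1 to 12 rows; each row is the pose to reach, as a shift and turn from the pose commanded when the call began, along the tool's axes at that moment, turning the shorter way round; what a row does not reach only later rows make up. A row lasts 1/10 s, in which the tool goes at most 50 mm and 8.59 degrees, less where a joint would pass 70% of its speed; a pose out of reach is approached as far as the arm can. A call with a number of a shift or a turn outside -1 to 1 is refused whole. A call with a gripper value outside its range is refused whole. The fingers move at their own pace and stop on an object; the grip force is fixed at half the most. Time passes only in rows, so rows that repeat a pose let the fingers close. It gives the time, the measured TCP pose, the force, the opening and the grip force at its end, in the units of the state.
- env.sense(): the state, without advancing time (a new reading comes with each control period).
- env.grab_frame(name): name is "scene" or "top" or "wrist"; returns the picture (480x640x3 uint8, red, green, blue); there is no depth.
- env.camera_params(name): a dict with "fx", "fy", "cx", "cy" (pixels), "extrinsics" (4x4, takes a point from camera to world coordinates). Camera axes: x right, y down, z forward; pixel columns grow to the right and rows downward; lengths in m; the calibration is good to about 2 mm. A picture is of the moment at which its call begins: read the wrist's pose just before it. camera_params takes no time and is no camera call; for the wrist camera it gives the pose at the moment of the call.
- env.finish_job(): hands the job in; it is judged then, once.
The state is a dict: "time": time; "q": joint angles; "joint_velocities": joint speeds; "effort": joint torques, N m; "tcp_pos": TCP position; "eef_rot": TCP orientation; "force": force on the tool from outside, world axes, zero at the start; "ft_torque": the same for the moment, N m; "gripper_width": finger opening in m; "grip_force": force on a finger pad.
Only numpy, scipy, OpenCV 4.12 (cv2) and the standard library are available. Lean on these libraries where they do the work, as an engineer would, in place of code of your own. Each camera call takes 0.05 s, during which the arm holds its last target. There are 200 camera calls.

## Task

A fresh test tile stands on the ware board in front: lever the flat sample of the same glaze out of the sample board, putting the wooden guide stick into the slot at that sample's end and prying the end up over its spring catches, then lay the sample flat, glaze up, on the free part of the ware board beside the test tile. Set it down without dropping it, leave the guide stick lying flat on the table, and leave the other samples, the test tiles, the bottle and the tool jar where they are.

Things in the scene. Friction and masses are not known exactly. Their poses are not given: they have to be found in the camera images.
- sample_board: wooden glaze sample board, 183 (x) x 268 (y) x 32 mm, fixed; origin: centre of its underside, z up, x away from the slots. Three pockets side by side (y = 84, 0, -84 mm) hold samples flush with its top, too snug to grip. Each has at its -x end a pry slot 32 mm wide, from x = -75.5 to -21.5 mm, floor at z = 4, that runs 18.5 mm in under the sample's end. Front edge x = -91.5
- pocket_middle (a point): centre of the middle pocket's floor, at (16, 0, 20) mm in the board; pockets 115 (x) x 66 (y) x 12 mm deep; a seated sample's end face is at x = -40 mm, its underside at z = 20; the outer pockets are the same, 84 mm to either side
- bar_left (a point): top of the round brass bar (6 mm) across the outer end of the left pry slot, the edge to lever on: 38.5 mm outward (-x) from the sample's end face, 12.5 mm above its underside, on the pocket's centre line
- bar_middle (a point): top of the round brass bar (6 mm) across the outer end of the middle pry slot, the edge to lever on: 38.5 mm outward (-x) from the sample's end face, 12.5 mm above its underside, on the pocket's centre line
- bar_right (a point): top of the round brass bar (6 mm) across the outer end of the right pry slot, the edge to lever on: 38.5 mm outward (-x) from the sample's end face, 12.5 mm above its underside, on the pocket's centre line
- catch_middle (a point): tip of one sprung white catch of the middle pocket; two stand 25 mm either side of each slot's centre line (dark housings x = -63 to -45, 15 mm wide, top z = 41.5) and reach 2 mm over the sample's end. Levered up some 15 mm (about 20 N there) the end snaps past them; they then hold it about 16 mm up, the far end still down, and its sides can be gripped near that end
- sample_blue: flat reference sample tile with a deep blue glazed top, 112 (x) x 64 (y) x 12 mm, 0.19 kg; origin at the centre of its underside, z up through the glaze; its -x end is the one at the pry slot
- blue_end (a point): middle of the lower edge of the blue sample's -x end (the end at the pry slot)
- test_blue: upright L-shaped test tile, deep blue glaze over bare clay, 34 (x) x 37 (y) x 59 mm; origin at the centre of its underside, z up
- sample_rust: flat reference sample tile with a rust red glazed top, 112 (x) x 64 (y) x 12 mm, 0.19 kg; origin at the centre of its underside, z up through the glaze; its -x end is the one at the pry slot
- rust_end (a point): middle of the lower edge of the rust sample's -x end (the end at the pry slot)
- test_rust: upright L-shaped test tile, rust red glaze over bare clay, 34 (x) x 37 (y) x 59 mm; origin at the centre of its underside, z up
- sample_green: flat reference sample tile with a grey-green glazed top, 112 (x) x 64 (y) x 12 mm, 0.19 kg; origin at the centre of its underside, z up through the glaze; its -x end is the one at the pry slot
- green_end (a point): middle of the lower edge of the green sample's -x end (the end at the pry slot)
- test_green: upright L-shaped test tile, grey-green glaze over bare clay, 34 (x) x 37 (y) x 59 mm; origin at the centre of its underside, z up
- ware_board: plywood ware board in front, 240 (x) x 160 (y) x 12 mm, fixed; origin at the centre of its underside. One test tile stands near its +x end; the other two test tiles stand on a smaller board at the left
- lay_spot (a point): middle of the free part of the ware board, on its top face (z = 12), 35 mm toward -x from its centre
- guide_stick: flat wooden rolling guide stick, 22 (x) x 235 (y) x 8.5 mm, 22 g, square ends; origin at the centre of its underside, lying flat on the table, its length along y
- slip_bottle: white squeeze bottle with red nozzle, 66 mm across, 200 mm high, bystander; origin at its underside
- tool_jar: beige jar with brushes and tools standing in it, 82 mm across, 220 mm high, bystander; origin at its underside

How it is judged:
On the way:
1. with the stick under it and no finger on it, the slot end of the sample that matches the test tile on the ware board is levered at least 11 mm up (((horizontal distance between test_blue and lay_spot below 0.2 m and z of blue_end in the frame of sample_board above 0.031 m and contact force between guide_stick and sample_blue above 0.3 N and contact force between the fingers and sample_blue below 0.1 N) or (horizontal distance between test_rust and lay_spot below 0.2 m and z of rust_end in the frame of sample_board above 0.031 m and contact force between guide_stick and sample_rust above 0.3 N and contact force between the fingers and sample_rust below 0.1 N) or (horizontal distance between test_green and lay_spot below 0.2 m and z of green_end in the frame of sample_board above 0.031 m and contact force between guide_stick and sample_green above 0.3 N and contact force between the fingers and sample_green below 0.1 N))), for 0.1 s.
At the end, for the whole second after the job is handed in: the sample that matches the test tile on the ware board lies on the ware board, its centre within 55 mm of the middle of the free part, flat within 0.08 rad, glaze up and at rest; the guide stick lies flat on the table at rest (((horizontal distance between test_blue and lay_spot below 0.2 m and horizontal distance between sample_blue and lay_spot below 0.055 m and z of sample_blue in the frame of ware_board between 0.008 and 0.016 m and angle between sample_blue's own z axis and vertical below 0.08 rad and linear speed of sample_blue below 0.02 m/s) or (horizontal distance between test_rust and lay_spot below 0.2 m and horizontal distance between sample_rust and lay_spot below 0.055 m and z of sample_rust in the frame of ware_board between 0.008 and 0.016 m and angle between sample_rust's own z axis and vertical below 0.08 rad and linear speed of sample_rust below 0.02 m/s) or (horizontal distance between test_green and lay_spot below 0.2 m and horizontal distance between sample_green and lay_spot below 0.055 m and z of sample_green in the frame of ware_board between 0.008 and 0.016 m and angle between sample_green's own z axis and vertical below 0.08 rad and linear speed of sample_green below 0.02 m/s)) and height (world z) of guide_stick below 0.012 m and angle between guide_stick's own z axis and vertical below 0.1 rad and linear speed of guide_stick below 0.02 m/s); the robot touches nothing.
It fails at once if a sample other than the wanted one is disturbed (more than 6 mm) ((not (horizontal distance between test_blue and lay_spot below 0.2 m) and distance of sample_blue from where it was at the start of the episode above 0.006 m) or (not (horizontal distance between test_rust and lay_spot below 0.2 m) and distance of sample_rust from where it was at the start of the episode above 0.006 m) or (not (horizontal distance between test_green and lay_spot below 0.2 m) and distance of sample_green from where it was at the start of the episode above 0.006 m)).
It fails at once if a test tile is shifted by more than 20 mm or knocked over (distance of any of test_blue, test_rust, test_green from where it was at the start of the episode above 0.02 m or angle between any of test_blue, test_rust, test_green's own z axis and vertical above 0.3 rad).
It fails at once if the bottle or the tool jar is shifted by more than 25 mm or knocked over (distance of any of slip_bottle, tool_jar from where it was at the start of the episode above 0.025 m or angle between any of slip_bottle, tool_jar's own z axis and vertical above 0.3 rad).
It fails at once if a sample is dropped (it moves faster than 0.6 m/s while the fingers do not hold it) ((linear speed of sample_blue above 0.6 m/s and contact force between the fingers and sample_blue below 0.1 N) or (linear speed of sample_rust above 0.6 m/s and contact force between the fingers and sample_rust below 0.1 N) or (linear speed of sample_green above 0.6 m/s and contact force between the fingers and sample_green below 0.1 N)).
It also fails if it takes over 72 s, if anything falls off the work surface, if the arm or the gripper's body presses on something with over 40 N, if the wrist force passes 120 N, or if a joint passes its speed limit or range.

## Working session

There is one attempt and no reset: what is moved stays moved. The work goes in short steps, Python scripts to look and compute and a shell command to move; the robot and the scene stay as the last step left them, time stands still between calls to the robot, and variables do not carry over. Pictures are saved under pics/ and viewed, at most 10 in all, crops included, and the job is handed in when it is done.

```bash
ls; mkdir -p pics
python3 - <<'E'
from workcell import env
import cv2,numpy as np
np.set_printoptions(precision=4,suppress=True)
for n in ("scene","top"):
    cv2.imwrite(f"pics/{n}0.png",env.grab_frame(n)[:,:,::-1]); p=env.camera_params(n); print(n,p)
print(env.sense())
E
```

```text
pics
scene {'fx': 473.4635780110097, 'fy': 473.4635780110097, 'cx': 318.4677703026675, 'cy': 244.99017660565497, 'extrinsics': array([[-0.6268, -0.5179,  0.5822, -0.1756],
       [-0.7792,  0.4192, -0.4659,  0.6123],
       [-0.0028, -0.7457, -0.6663,  0.9052],
       [ 0.    ,  0.    ,  0.    ,  1.    ]])}
top {'fx': 462.6715187802604, 'fy': 462.6715187802604, 'cx': 323.94354527157634, 'cy': 240.11655229843612, 'extrinsics': array([[-0.0126, -0.9895,  0.1437,  0.3698],
       [-0.9998,  0.0148,  0.0139, -0.0016],
       [-0.0158, -0.1435, -0.9895,  1.3042],
       [ 0.    ,  0.    ,  0.    ,  1.    ]])}
{'time': 0.1, 'q': array([ 1.0683,  0.707 , -0.0276,  1.4849,  0.022 ,  0.9509, -0.0755]), 'joint_velocities': array([-0.0016, -0.0011, -0.0001, -0.0021,  0.0006,  0.0002,  0.0015]), 'effort': array([  0.0054, -88.4283,   1.2382, -23.6456,   0.0172,   0.005 ,
         0.0001]), 'tcp_pos': array([ 0.2556, -0.5148,  0.2309]), 'eef_rot': array([-3.0577, -0.7173,  0.0004]), 'force': array([-0.5937,  0.4761, -0.3923]), 'ft_torque': array([-0.0125, -0.0103,  0.0227]), 'grip_force': 0.0, 'gripper_width': 0.08522492593128739}
```

View pics/top0.png

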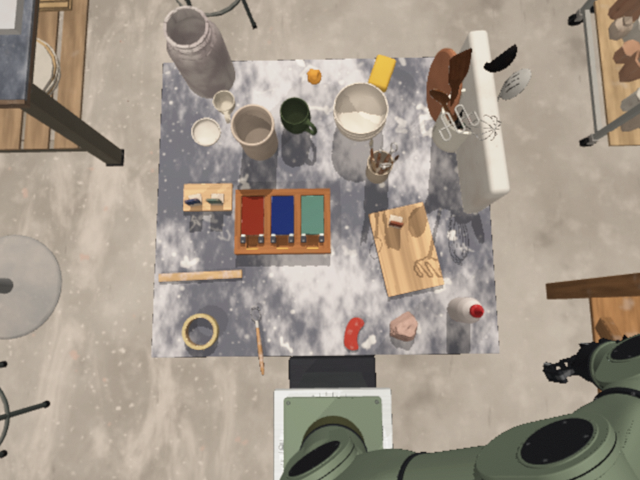

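View pics/scene0.png

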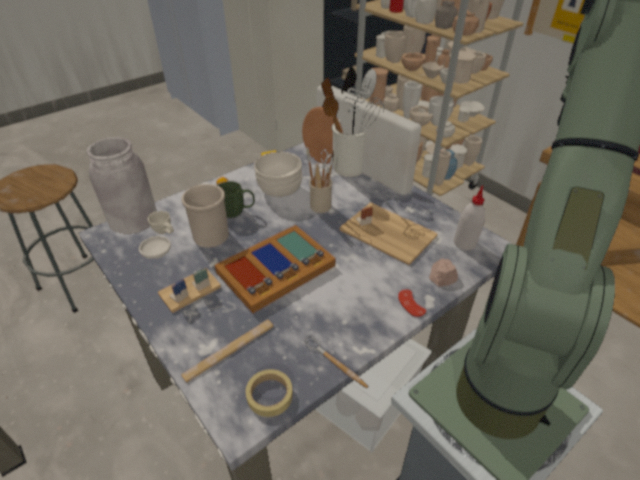

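The ware board's tile, near top px (397,221), looks rust, and the small left board at (208,198) holds blue and green. So the rust sample (253,218) in the left pocket is the one wanted. The stick lies at (160–242, 275). Next I'll measure these.

```bash
cat > h.py <<'E'
from workcell import env
import cv2,numpy as np
from scipy.spatial.transform import Rotation as R
np.set_printoptions(precision=4,suppress=True)
def ray(p,uv,z):
    E=p["extrinsics"];uv=np.atleast_2d(np.float64(uv))
    d=np.c_[(uv[:,0]-p["cx"])/p["fx"],(uv[:,1]-p["cy"])/p["fy"],np.ones(len(uv))]@E[:3,:3].T
    return E[:3,3]+d*((z-E[2,3])/d[:,2])[:,None]
def proj(p,X):
    E=p["extrinsics"];c=(np.atleast_2d(X)-E[:3,3])@E[:3,:3]
    return np.c_[p["fx"]*c[:,0]/c[:,2]+p["cx"],p["fy"]*c[:,1]/c[:,2]+p["cy"]]
def blobs(img,lo,hi,amin,roi=None):
    h=cv2.cvtColor(img,cv2.COLOR_RGB2HSV);m=cv2.inRange(h,np.array(lo),np.array(hi))
    if roi: k=np.zeros_like(m);k[roi[1]:roi[3],roi[0]:roi[2]]=255;m&=k
    m=cv2.morphologyEx(m,cv2.MORPH_CLOSE,np.ones((5,5)))
    cs,_=cv2.findContours(m,cv2.RETR_EXTERNAL,cv2.CHAIN_APPROX_NONE)
    return sorted([c[:,0] for c in cs if cv2.contourArea(c)>=amin],key=lambda c:-cv2.contourArea(c))
def rect(p,c,z):
    w=ray(p,c,z)[:,:2];(a,b),s,_=r=cv2.minAreaRect((w*1000).astype(np.float32))
    return np.array([a,b]),np.array(s),cv2.boxPoints(r)
E
python3 - <<'E'
from h import *
img=cv2.imread("pics/top0.png")[:,:,::-1].copy();p=env.camera_params("top")
for n,lo,hi,z,a,roi in [("red",(0,150,60),(9,255,255),.032,100,(238,190,335,245)),("blue",(110,120,40),(130,255,255),.032,100,(238,190,335,245)),("green",(70,40,60),(95,255,255),.032,100,(238,190,335,245)),
 ("board",(3,60,40),(130,255,255),.032,500,(225,180,340,262)),("stick",(8,60,120),(25,255,255),.0085,100,(150,262,250,290)),("ware",(8,60,100),(25,255,255),.012,500,(360,195,450,305))]:
    for c in blobs(img,lo,hi,a,roi)[:1]:
        print(n,*[np.round(v,1).tolist() for v in rect(p,c,z)])
for t,uv,z in [("testtile top",(397,219),.06),("bottle base",(463,318),0),("jar",(380,178),.02)]: print(t,ray(p,uv,z))
h=cv2.cvtColor(img,cv2.COLOR_RGB2HSV); print(h[214:228,390:404,0]);
a=cv2.resize(img[190:290,150:250],(500,500),interpolation=2);b=cv2.resize(img[200:300,360:460],(300,300)); s=cv2.imread("pics/scene0.png")[:,:,::-1]
cv2.imwrite("pics/c1.png",np.hstack([cv2.resize(s[190:270,340:440],(400,320)),cv2.resize(s[220:300,200:300],(400,320))])[:,:,::-1])
E
```

```text
red [629.3, 217.4] [109.7, 62.0] [[574.2999877929688, 248.0], [574.7000122070312, 186.0], [684.2999877929688, 186.6999969482422], [683.9000244140625, 248.6999969482422]]
blue [629.0, 133.1] [56.5, 105.7] [[576.0, 105.0], [681.7000122070312, 104.69999694824219], [681.9000244140625, 161.1999969482422], [576.2000122070312, 161.5]]
green [627.9, 48.9] [56.4, 105.8] [[574.7000122070312, 21.299999237060547], [680.5, 20.100000381469727], [681.0999755859375, 76.5], [575.2999877929688, 77.69999694824219]]
board [619.0, 147.5] [298.1, 202.8] [[515.5, -0.10000000149011612], [718.2999877929688, -3.0], [722.5999755859375, 295.1000061035156], [519.7999877929688, 298.0]]
stick [463.1, 364.9] [23.9, 234.2] [[447.1000061035156, 481.5], [455.20001220703125, 247.5], [479.1000061035156, 248.3000030517578], [470.8999938964844, 482.3999938964844]]
ware [531.0, -212.1] [241.9, 162.3] [[396.0, -157.60000610351562], [429.3999938964844, -316.3999938964844], [666.0999755859375, -266.6000061035156], [632.7000122070312, -107.80000305175781]]
testtile top [[ 0.6057 -0.1843  0.06  ]]
bottle base [[ 0.3356 -0.3655  0.    ]]
jar [[ 0.7331 -0.146   0.02  ]]
[[16 16 15 15 15 15 16 16 16 15 16 15 15 15]
 [16 17 16 16 15 16 15 16 15 15 15 15 15 15]
 [16 18 18 18 17 17 16 16 16 15 15 16 16 15]
 [16 18 19 17 16 16 16 16 15 15 16 16 16 15]
 [16 18 17 17 16 16 16 16 16 16 16 17 16 15]
 [16 16 17 16 16 16 17 16 16 16 16 16 16 16]
 [15 13 12 13 13 15 15 15 16 16 15 16 15 15]
 [11 10 10 10 10 11 12 13 14 15 15 16 15 15]
 [10  9  8  9  8  8  8  9 10 11 12 12 13 14]
 [ 8  7  8  8  8  8  7  7  7  8  8  9 10 12]
 [ 8  8  7  8  8  7  7  8  8  8  8  9  9 13]
 [12 12 10  9  8  8  8  7  7  7  9  9 11 14]
 [15 15 15 14 11 12 11 10  9 10  9 10 14 15]
 [15 16 15 15 15 15 14 14 13 12 12 14 15 16]]
```

View pics/c1.png

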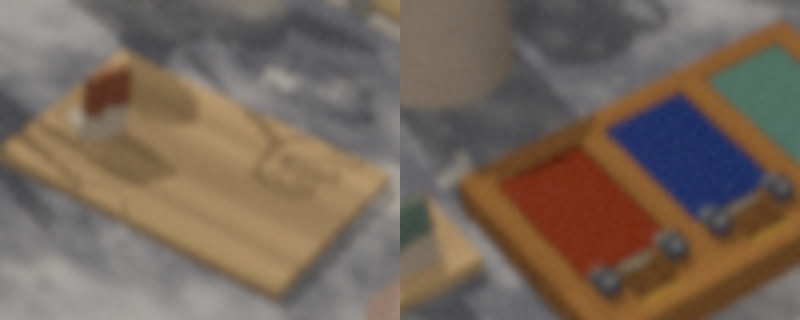

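The test tile on the ware board is rust (crop about (107,90)), and the rust sample is in the pocket at the left end, so rust/left is confirmed. The measured sizes match: 110x62 for the sample, 234x24 for the stick, and 242x162 for the ware board.

```bash
cat >> h.py <<'E'
def go(pos,az,tilt=0,roll=0,cur=None):
    """shares of the move from the pose now to TCP pos (m), tool x azimuth/tilt about tool y (deg)"""
    a=np.radians(az);x=np.array([np.cos(a),np.sin(a),0]);z=np.array([0,0,-1.]);M=np.c_[x,np.cross(z,x),z]
    T=R.from_matrix(M)*R.from_euler("y",tilt,degrees=True)
    s=cur or env.sense();R0=R.from_rotvec(s["eef_rot"])
    d=R0.inv().apply(np.array(pos)-s["tcp_pos"])/.5;r=(R0.inv()*T).as_rotvec()/np.pi
    n=max(np.linalg.norm(d)*10,np.linalg.norm(r)*180/8.59)
    print(" ".join("%.4f"%v for v in np.r_[d,r]),"rows>=%.1f"%n)
    return T
E
python3 -c "
from h import *
go((.52,-.05,.32),60)"
```

```text
0.8871 -0.5977 -0.1777 -0.0003 -0.0001 -0.1867 rows>=10.8
```

```bash
python3 -m pendant '0 0 -0.16 0 0 0 0.5; 0.3 -0.2 -0.178 0 0 -0.06 0.5; 0.887 -0.598 -0.178 0 0 -0.187 0.5; 0.887 -0.598 -0.178 0 0 -0.187 0.5; 0.887 -0.598 -0.178 0 0 -0.187 0.5; 0.887 -0.598 -0.178 0 0 -0.187 0.5; 0.887 -0.598 -0.178 0 0 -0.187 0.5; 0.887 -0.598 -0.178 0 0 -0.187 0.5; 0.887 -0.598 -0.178 0 0 -0.187 0.5; 0.887 -0.598 -0.178 0 0 -0.187 0.5; 0.887 -0.598 -0.178 0 0 -0.187 0.5; 0.887 -0.598 -0.178 0 0 -0.187 0.5'; python3 -c "
from h import *
go((.461,.38,.25),92)"
```

```text
time: 1.3
tcp_pos: [0.5208, -0.0469, 0.3203]
eef_rot: [-2.718, -1.575, -0.0]
force: [1.5, -0.3, 0.7]
gripper_width: 0.0431
grip_force: 0.0
0.6810 -0.5283 0.1413 -0.0001 -0.0002 -0.1768 rows>=8.7
```

```bash
python3 -m pendant '0.681 -0.528 0.141 0 0 -0.177 0.5; 0.681 -0.528 0.141 0 0 -0.177 0.5; 0.681 -0.528 0.141 0 0 -0.177 0.5; 0.681 -0.528 0.141 0 0 -0.177 0.5; 0.681 -0.528 0.141 0 0 -0.177 0.5; 0.681 -0.528 0.141 0 0 -0.177 0.5; 0.681 -0.528 0.141 0 0 -0.177 0.5; 0.681 -0.528 0.141 0 0 -0.177 0.5; 0.681 -0.528 0.141 0 0 -0.177 0.5; 0.681 -0.528 0.141 0 0 -0.177 0.5; 0.681 -0.528 0.141 0 0 -0.177 0.5; 0.681 -0.528 0.141 0 0 -0.177 0.5'
python3 - <<'E'
from h import *
p=env.camera_params("wrist");img=env.grab_frame("wrist");cv2.imwrite("pics/w1.png",img[:,:,::-1])
print(p)
for c in blobs(img,(8,60,110),(25,255,255),1500): print(cv2.boundingRect(c),*[np.round(v,1).tolist() for v in rect(p,c,.0085)])
E
```

```text
time: 2.5
tcp_pos: [0.4617, 0.3758, 0.2499]
eef_rot: [2.185, 2.257, -0.0]
force: [-0.3, -0.6, -0.1]
gripper_width: 0.0426
grip_force: 0.0
{'fx': 430.54741297279713, 'fy': 430.54741297279713, 'cx': 321.98476139861447, 'cy': 244.35533329719428, 'extrinsics': array([[ 0.9995,  0.0311,  0.0075,  0.4595],
       [ 0.032 , -0.9633, -0.2666,  0.4432],
       [-0.001 ,  0.2668, -0.9638,  0.3925],
       [ 0.    ,  0.    ,  0.    ,  1.    ]])}
(516, 160, 114, 151) [690.7, 349.6] [141.0, 80.9] [[650.2999877929688, 279.0], [731.2000122070312, 279.0], [731.2000122070312, 420.1000061035156], [650.2999877929688, 420.1000061035156]]
(93, 162, 118, 109) [305.9, 356.3] [101.1, 105.4] [[242.8000030517578, 319.6000061035156], [345.20001220703125, 294.79998779296875], [369.0, 393.0], [266.6000061035156, 417.79998779296875]]
(311, 75, 27, 256) [463.7, 366.8] [22.3, 233.7] [[448.5, 483.20001220703125], [456.70001220703125, 249.60000610351562], [479.0, 250.39999389648438], [470.70001220703125, 484.0]]
(437, 329, 146, 27) [649.2, 242.6] [24.3, 143.1] [[577.5999755859375, 230.8000030517578], [720.7999877929688, 230.1999969482422], [720.7999877929688, 254.5], [577.7000122070312, 255.10000610351562]]
```

View pics/w1.png

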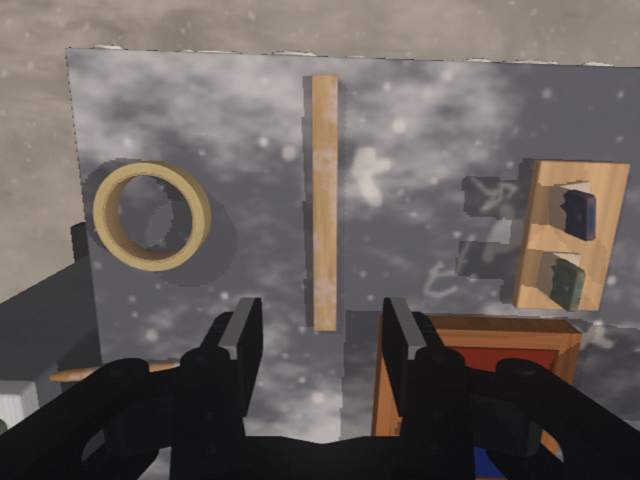

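The wrist view shows the stick at px x 311–338, y 75–331, between the fingers. Both views agree to about 2 mm. Next I'll grasp it 170 mm from its near end.

```bash
python3 -c "
from h import *
go((.4619,.4193,.006),92)"
```

```text
0.0873 0.0030 0.4881 0.0001 0.0001 -0.0009 rows>=5.0
```

```bash
python3 -m pendant '0.087 0.003 0.2 0 0 0 0.5; 0.087 0.003 0.35 0 0 0 0.5; 0.087 0.003 0.43 0 0 0 0.5; 0.087 0.003 0.46 0 0 0 0.5; 0.087 0.003 0.488 0 0 0 0.5; 0.087 0.003 0.488 0 0 0 0.5; 0.087 0.003 0.488 0 0 0 0;0.087 0.003 0.488 0 0 0 0;0.087 0.003 0.488 0 0 0 0;0.087 0.003 0.488 0 0 0 0;0.087 0.003 0.488 0 0 0 0'; python3 -c "
from h import *
go((.4619,.4,.25),135)"
```

```text
time: 3.65
tcp_pos: [0.4615, 0.4203, 0.0063]
eef_rot: [2.184, 2.258, 0.001]
force: [0.2, -1.5, 5.2]
gripper_width: 0.0184
grip_force: 59.5
-0.0405 -0.0002 -0.4874 0.0002 -0.0000 -0.2394 rows>=5.0
```

```bash
cat >> h.py <<'E'
Ew=np.array([.5733,.2174,.020])  # rust end lower edge, world
def stick(tx,tz,th,L=.1706,h=.0063,yaw=0):
    """TCP for bottom-tip at E+(tx,tz) mm, stick nose-down th deg"""
    a=np.radians(180+yaw);x=np.array([np.cos(a),np.sin(a),0]);z=np.array([0,0,-1.]);M=np.c_[x,np.cross(z,x),z]
    T=R.from_matrix(M)*R.from_euler("y",th,degrees=True)
    pos=Ew+R.from_euler("z",yaw,degrees=True).apply([tx/1e3,0,tz/1e3])-T.apply([-L,0,h])
    print(np.round(pos,4),end=" : ");go(pos,180+yaw,th)
E
python3 -m pendant '0 0 -0.1 0 0 0 0;0 0 -0.2 0 0 0 0;0 0 -0.3 0 0 0 0;0 0 -0.4 0 0 0 0; 0 0 -0.487 0 0 0 0; 0 0 -0.487 0 0 0 0'; python3 -c "
from h import *
stick(-40,70,38)"
```

```text
time: 4.25
tcp_pos: [0.4622, 0.4216, 0.2552]
eef_rot: [-2.184, -2.258, -0.013]
force: [0.4, 0.1, -1.1]
gripper_width: 0.0186
grip_force: 58.7
[0.4027 0.2174 0.2   ] : -0.4049 -0.1331 0.1072 0.1646 0.1672 -0.4689 rows>=11.0
```

```bash
python3 -m pendant '-0.405 -0.133 0.107 0.165 0.167 -0.469 0;-0.405 -0.133 0.107 0.165 0.167 -0.469 0;-0.405 -0.133 0.107 0.165 0.167 -0.469 0;-0.405 -0.133 0.107 0.165 0.167 -0.469 0;-0.405 -0.133 0.107 0.165 0.167 -0.469 0;-0.405 -0.133 0.107 0.165 0.167 -0.469 0;-0.405 -0.133 0.107 0.165 0.167 -0.469 0;-0.405 -0.133 0.107 0.165 0.167 -0.469 0;-0.405 -0.133 0.107 0.165 0.167 -0.469 0;-0.405 -0.133 0.107 0.165 0.167 -0.469 0;-0.405 -0.133 0.107 0.165 0.167 -0.469 0;-0.405 -0.133 0.107 0.165 0.167 -0.469 0'
python3 - <<'E'
from h import *
p=env.camera_params("wrist");img=env.grab_frame("wrist");t=env.grab_frame("top");cv2.imwrite("pics/w2.png",img[:,:,::-1])
cv2.imwrite("pics/t2.png",t[:,:,::-1]);np.save("w2.npy",p,allow_pickle=True)
s=env.sense();Rm=R.from_rotvec(s["eef_rot"])
print(s["q"],s["tcp_pos"],Rm.as_matrix())
tip=s["tcp_pos"]+Rm.apply([-.1706,0,.0063]);print("tip",tip)
X=np.array([Ew,Ew+[0,.032,0],Ew+[0,-.032,0],Ew+[-.0385,0,.0125],Ew+[-.0385,.016,.0125],Ew+[-.0385,-.016,.0125],Ew+[.112,.032,.012],Ew+[.112,-.032,.012]])
print(proj(p,X)); print("tippx",proj(p,tip))
for u,v in proj(p,X): cv2.circle(img,(int(u),int(v)),3,(0,255,0),1)
u,v=proj(p,tip)[0];cv2.circle(img,(int(u),int(v)),3,(255,0,255),1)
cv2.imwrite("pics/w2b.png",img[:,:,::-1])
E
```

```text
time: 5.45
tcp_pos: [0.4014, 0.2161, 0.1948]
eef_rot: [0.003, -2.469, 0.009]
force: [0.1, 0.2, -0.8]
gripper_width: 0.0183
grip_force: 58.8
[-0.0188  1.057  -0.9419  1.3613  0.3073  1.5405  0.6372] [0.4013 0.216  0.1955] [[-0.7845  0.0014 -0.6201]
 [ 0.0061  1.     -0.0054]
 [ 0.62   -0.008  -0.7845]]
tip [0.5313 0.2149 0.0848]
[[ 324.6633  683.7617]
 [ 380.0754  684.1961]
 [ 269.3352  683.3279]
 [ 324.7861  608.7256]
 [ 352.0863  608.9115]
 [ 297.5063  608.5398]
 [ 395.4442 1027.5931]
 [ 253.3058 1025.8101]]
tippx [[319.7505 641.6678]]
```

View pics/w2b.png

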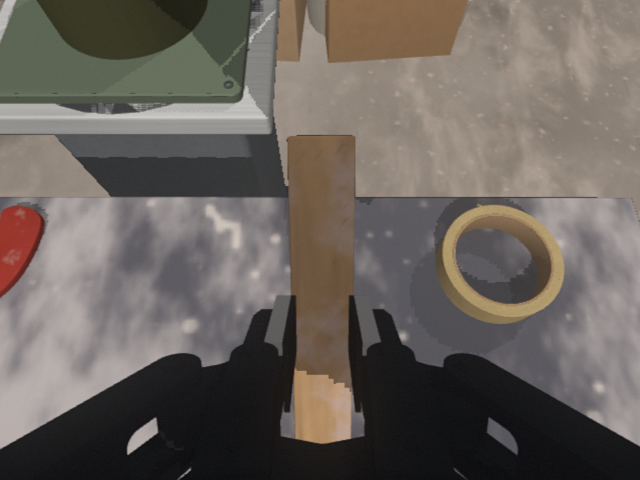

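The wrist camera faces backward here. The stick is held straight, at px x 288–355. Next I'll check the tip and the slot in the fixed cameras.

Run:
```python
from h import *
s=env.sense();Rm=R.from_rotvec(s["eef_rot"])
tips=[s["tcp_pos"]+Rm.apply([-.1706,y,z]) for y in(-.011,.011) for z in (-.0022,.0063)]
X=np.array([Ew+[0,.032,.012],Ew+[0,-.032,.012],Ew+[-.0385,.016,.0125],Ew+[-.0385,-.016,.0125],Ew+[.112,.032,.012],Ew+[.112,-.032,.012],Ew+[-.0515,.05,.012],Ew+[-.0515,-.05,.012]]+tips)
out=[]
for n,im,(x0,y0) in (("top",cv2.imread("pics/t2.png"),(225,185)),("scene",env.grab_frame("scene")[:,:,::-1],(200,235))):
    p=env.camera_params(n);k=6 if n=="top" else 6
    c=cv2.resize(im[y0:y0+90,x0:x0+66],None,fx=k,fy=k,interpolation=cv2.INTER_CUBIC)
    uv=proj(p,X);print(n,uv.round(1).tolist())
    for i,(u,v) in enumerate(uv): cv2.circle(c,(int((u-x0+.5)*k),int((v-y0+.5)*k)),2,(0,255,0) if i<8 else (255,0,255),-1)
    out.append(c)
cv2.imwrite("pics/c3.png",np.hstack(out))
```

```text
top [[240.3, 234.7], [263.2, 234.4], [245.9, 248.3], [257.4, 248.1], [240.9, 195.6], [263.5, 195.2], [233.6, 253.1], [269.6, 252.6], [252.9, 244.7], [253.3, 247.0], [244.6, 244.8], [245.1, 247.1]]
scene [[245.0, 289.3], [266.2, 277.8], [258.8, 295.1], [269.5, 289.1], [222.3, 265.1], [242.9, 254.7], [250.0, 304.9], [283.6, 286.0], [266.5, 272.6], [267.9, 275.7], [258.9, 276.7], [260.3, 279.9]]
```

View pics/c3.png

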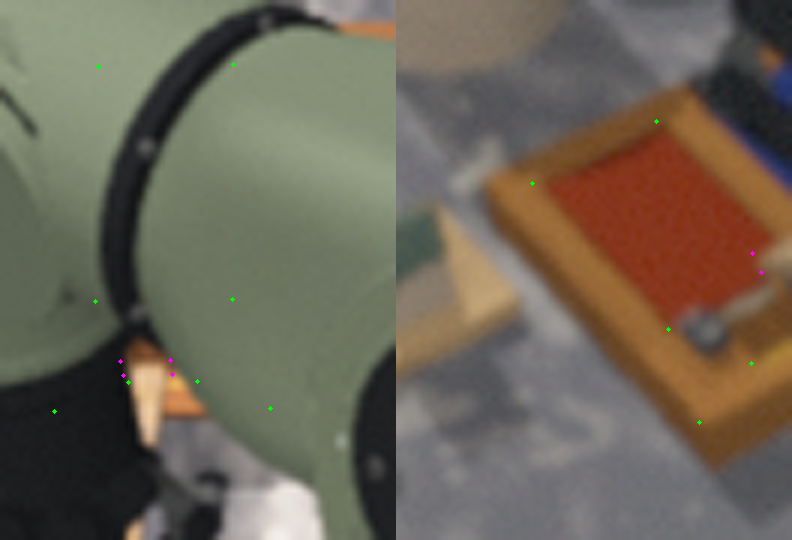

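Run:
```python
from h import *
img=cv2.imread("pics/w1.png")[:,:,::-1].copy()
E=np.array([[0.9995,0.0311,0.0075,0.4595],[0.032,-0.9633,-0.2666,0.4432],[-0.001,0.2668,-0.9638,0.3925],[0,0,0,1]])
p=dict(fx=430.547,fy=430.547,cx=321.985,cy=244.355,extrinsics=E)
for n,lo,hi in (("red",(0,150,50),(7,255,255)),("wood",(5,100,60),(22,255,255))):
    for c in blobs(img,lo,hi,800,(370,300,620,440)):
        w=ray(p,c,.032)*1e3;print(n,cv2.boundingRect(c),w.min(0),w.max(0))
        for x in (590,620,650): k=np.abs(w[:,0]-x)<3; print(x,w[k,1].min(),w[k,1].max())
```

```text
red (448, 347, 108, 25) [582.5859 224.4418  32.    ] [683.2474 249.2164  32.    ]
590 243.41523585796136 248.61134577630807
620 225.35078242831568 248.54990465513916
650 239.0606463250607 248.48838902582966
wood (428, 315, 154, 70) [560.8465 212.9466  32.    ] [704.1694 279.9332  32.    ]
590 247.42964541905837 279.8620629879519
620 225.38158366752856 278.9504744468305
650 239.0606463250607 278.9378668193242
wood (371, 314, 32, 122) [516.9935 149.3088  32.    ] [546.1309 279.532   32.    ]Traceback (most recent call last):
  File "<stdin>", line 8, in <module>
    return umr_minimum(a, axis, None, out, keepdims, initial, where)
ValueError: zero-size array to reduction operation minimum which has no identity
```

```bash
sed -i 's/^Ew=.*/Ew=np.array([.5730,.2170,.020])/' h.py; python3 -c "
from h import *
stick(-47,25,40);stick(-24,6,40);stick(-2,-12.5,40)"
```

```text
[0.3994 0.217  0.1595] : -0.0418 0.0031 0.0596 -0.0016 0.0096 -0.0022 rows>=0.7
[0.4224 0.217  0.1405] : -0.1015 0.0035 0.0609 -0.0016 0.0096 -0.0022 rows>=1.2
[0.4444 0.217  0.122 ] : -0.1590 0.0039 0.0627 -0.0016 0.0096 -0.0022 rows>=1.7
```

```bash
python3 -m pendant '-0.042 0.003 0.06 -0.002 0.01 -0.002 0;-0.042 0.003 0.06 -0.002 0.01 -0.002 0;-0.042 0.003 0.06 -0.002 0.01 -0.002 0;-0.07 0.003 0.06 -0.002 0.01 -0.002 0;-0.102 0.003 0.061 -0.002 0.01 -0.002 0;-0.12 0.003 0.061 -0.002 0.01 -0.002 0;-0.14 0.004 0.062 -0.002 0.01 -0.002 0;-0.15 0.004 0.0625 -0.002 0.01 -0.002 0;-0.159 0.004 0.063 -0.002 0.01 -0.002 0;-0.159 0.004 0.063 -0.002 0.01 -0.002 0;-0.159 0.004 0.063 -0.002 0.01 -0.002 0'; python3 -c "
from h import *
s=env.sense();print(s['tcp_pos'],R.from_rotvec(s['eef_rot']).as_matrix()[:,0],s['force'])
stick(3.5,-12.5,34)
im=env.grab_frame('scene')[:,:,::-1][225:325,200:310];cv2.imwrite('pics/c4.png',cv2.resize(im,(660,600),interpolation=cv2.INTER_CUBIC))"
```

```text
time: 6.7
tcp_pos: [0.4442, 0.2174, 0.1222]
eef_rot: [0.003, -2.441, -0.002]
force: [-0.7, -0.1, 0.4]
gripper_width: 0.0186
grip_force: 58.8
[0.4442 0.2174 0.1222] [-0.7645 -0.003   0.6446] [-0.687  -0.121   0.4203]
[0.4386 0.217  0.1081] : -0.0096 -0.0008 0.0288 0.0001 -0.0341 0.0009 rows>=0.7
```

View pics/c4.png

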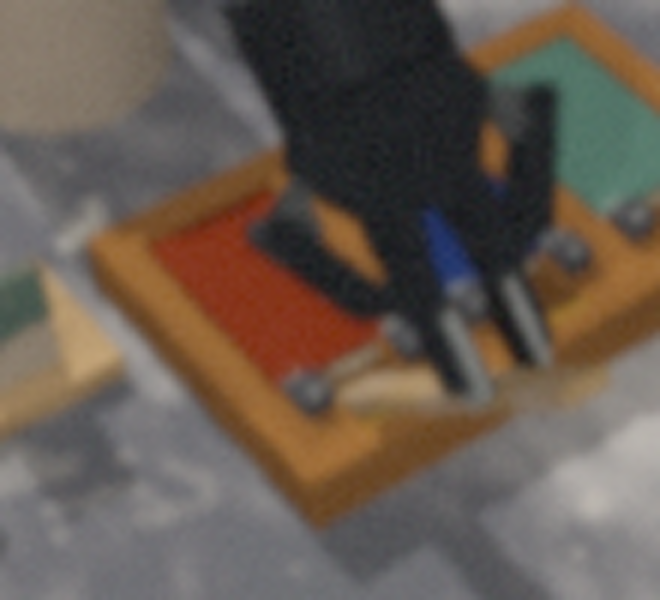

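The picture shows the stick's nose going down into the left slot at px (340,395), between the two catch housings at (308,390) and (400,335). There is no contact force, so I'll push on in.

```bash
python3 -m pendant '-0.003 -0.001 0.01 0 -0.012 0 0;-0.007 -0.001 0.02 0 -0.024 0 0;-0.01 -0.001 0.029 0 -0.034 0 0;-0.01 -0.001 0.029 0 -0.034 0 0;-0.01 -0.001 0.029 0 -0.034 0 0'; python3 -c "
from h import *
s=env.sense();m=R.from_rotvec(s['eef_rot']).as_matrix();print(np.degrees(np.arcsin(m[2,0])),s['force'])
def lev(th,back=50,ov=0.0):
    t=np.radians(th);u=np.array([np.cos(t),-np.sin(t)]);n=np.array([np.sin(t),np.cos(t)])
    q=np.array([-38.5,9.5])+(3-ov)*n+back*u; stick(q[0],q[1],th)
for th in (31,28,24,20,16,12,9,6,3,0): print(th,end=' ');lev(th)
t=s['tcp_pos']+m@[-.1706,0,.0063]-Ew;print('tip in E',t)
"
```

```text
time: 7.25
tcp_pos: [0.4389, 0.2168, 0.1078]
eef_rot: [0.003, -2.547, -0.002]
force: [0.1, 0.7, -0.6]
gripper_width: 0.0186
grip_force: 58.8
34.061521077652 [ 0.0656  0.6514 -0.5899]
31 [0.4359 0.217  0.0996] : -0.0044 0.0005 0.0170 0.0002 -0.0170 0.0008 rows>=0.4
28 [0.4324 0.217  0.0943] : -0.0044 0.0005 0.0297 0.0002 -0.0337 0.0008 rows>=0.7
24 [0.4281 0.217  0.087 ] : -0.0055 0.0005 0.0465 0.0002 -0.0559 0.0008 rows>=1.2
20 [0.4244 0.217  0.0795] : -0.0077 0.0005 0.0632 0.0002 -0.0781 0.0008 rows>=1.6
16 [0.4211 0.217  0.0717] : -0.0111 0.0004 0.0798 0.0003 -0.1003 0.0008 rows>=2.1
12 [0.4185 0.217  0.0637] : -0.0157 0.0004 0.0960 0.0003 -0.1226 0.0008 rows>=2.6
9 [0.4168 0.217  0.0576] : -0.0198 0.0004 0.1080 0.0003 -0.1392 0.0008 rows>=2.9
6 [0.4155 0.217  0.0514] : -0.0246 0.0004 0.1197 0.0003 -0.1559 0.0008 rows>=3.3
3 [0.4146 0.217  0.0451] : -0.0300 0.0004 0.1312 0.0004 -0.1726 0.0008 rows>=3.6
0 [0.4139 0.217  0.0388] : -0.0360 0.0003 0.1424 0.0004 -0.1892 0.0008 rows>=4.0
tip in E [ 0.0037  0.0002 -0.0129]
```

```bash
python3 -m pendant '-0.004 0 0.017 0 -0.017 0 0;-0.004 0 0.024 0 -0.025 0 0;-0.004 0 0.03 0 -0.034 0 0;-0.005 0 0.038 0 -0.045 0 0;-0.0055 0 0.0465 0 -0.056 0 0;-0.0065 0 0.055 0 -0.067 0 0;-0.008 0 0.063 0 -0.078 0 0;-0.008 0 0.063 0 -0.078 0 0'; python3 -c "
from h import *
s=env.sense();m=R.from_rotvec(s['eef_rot']).as_matrix();print(np.degrees(np.arcsin(m[2,0])),s['force'],s['ft_torque'])
im=env.grab_frame('scene')[:,:,::-1][225:325,200:310];cv2.imwrite('pics/c5.png',cv2.resize(im,(660,600),interpolation=cv2.INTER_CUBIC))"
```

```text
time: 8.05
tcp_pos: [0.4244, 0.2169, 0.0793]
eef_rot: [0.004, -2.793, -0.001]
force: [-0.2, 0.3, 0.6]
gripper_width: 0.0191
grip_force: 58.9
19.966732590228535 [-0.153   0.3466  0.6108] [-0.0042 -0.1606 -0.0325]
```

View pics/c5.png

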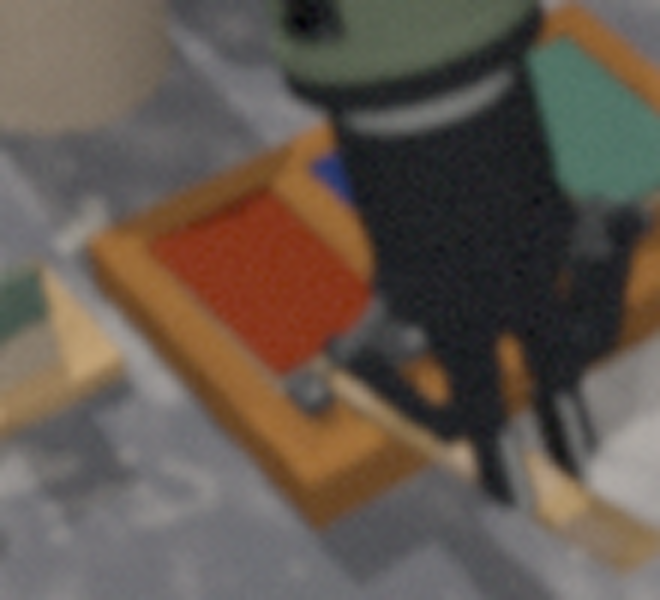

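The stick ends at the red sample's edge, px (325,365), so it looks to be underneath. The torque is rising (0.16 N m), so I'll keep levering.

```bash
cat >> h.py <<'E'
def lev(th,back=50,ov=0.0):
    t=np.radians(th);u=np.array([np.cos(t),-np.sin(t)]);n=np.array([np.sin(t),np.cos(t)])
    q=np.array([-38.5,9.5])+(3-ov)*n+back*u; stick(q[0],q[1],th)
E
python3 -c "
from h import *
for th in (16,14,12,9): lev(th,50,1)"
```

```text
[0.4209 0.217  0.0707] : 0.0009 0.0003 0.0188 0.0002 -0.0224 0.0008 rows>=0.5
[0.4195 0.217  0.0667] : 0.0008 0.0003 0.0272 0.0002 -0.0335 0.0008 rows>=0.7
[0.4183 0.217  0.0627] : 0.0003 0.0003 0.0357 0.0002 -0.0447 0.0008 rows>=0.9
[0.4167 0.217  0.0566] : -0.0009 0.0002 0.0483 0.0003 -0.0613 0.0008 rows>=1.3
```

```bash
python3 -m pendant '0.001 0 0.01 0 -0.012 0 0;0.001 0 0.019 0 -0.0225 0 0;0.001 0 0.027 0 -0.0335 0 0;0 0 0.036 0 -0.045 0 0;0 0 0.036 0 -0.045 0 0;0 0 0.036 0 -0.045 0 0'; python3 -c "
from h import *
s=env.sense();m=R.from_rotvec(s['eef_rot']).as_matrix();print(np.degrees(np.arcsin(m[2,0])),s['force'],s['ft_torque'])
im=env.grab_frame('scene')[:,:,::-1][225:325,200:310];cv2.imwrite('pics/c6.png',cv2.resize(im,(660,600),interpolation=cv2.INTER_CUBIC))
cv2.imwrite('pics/t6.png',env.grab_frame('top')[:,:,::-1])
for th in (10,8,6,4,2): lev(th,50,1)"
```

```text
time: 8.7
tcp_pos: [0.4186, 0.2168, 0.0623]
eef_rot: [0.003, -2.933, -0.002]
force: [-0.8, -0.2, -0.2]
gripper_width: 0.0187
grip_force: 58.9
11.974128055950276 [-0.7724 -0.2463 -0.1516] [ 0.0797 -0.0202  0.0403]
[0.4172 0.217  0.0586] : 0.0011 0.0004 0.0076 0.0004 -0.0109 0.0005 rows>=0.2
[0.4162 0.217  0.0545] : 0.0013 0.0004 0.0160 0.0005 -0.0220 0.0005 rows>=0.5
[0.4154 0.217  0.0504] : 0.0011 0.0004 0.0245 0.0005 -0.0332 0.0005 rows>=0.7
[0.4148 0.217  0.0462] : 0.0007 0.0004 0.0329 0.0005 -0.0443 0.0005 rows>=0.9
[0.4143 0.217  0.042 ] : -0.0001 0.0004 0.0413 0.0005 -0.0554 0.0005 rows>=1.2
```

Run:
```python
from h import *
p=env.camera_params("scene")
a=cv2.imread("pics/scene0.png");b=env.grab_frame("scene")[:,:,::-1].copy()
s=env.sense();m=R.from_rotvec(s["eef_rot"]);print(s["force"])
for y in (-.008,0,.008):
    tip=s["tcp_pos"]+m.apply([-.1706,y,-.0022]);print("tip px",proj(p,tip),tip-Ew)
for yy in (.026,.015,0):
  for n,im in (("before",a),("now",b)):
    h=cv2.cvtColor(im,cv2.COLOR_BGR2HSV);l=[]
    for x in range(-12,34,3):
        u,v=proj(p,Ew+[x/1e3,yy,.012])[0].round().astype(int);l.append((x,)+tuple(int(k) for k in h[v,u]))
    print(yy,n,l)
print(proj(p,[Ew+[0,.032,.012],Ew+[0,.032,.027]]))
for im in (a,b):
    c=blobs(im[:,:,::-1].copy(),(0,150,60),(9,255,255),100,(205,235,300,300))[0];print(cv2.boundingRect(c),cv2.contourArea(c))
```

```text
[0.249  0.4045 1.4269]
tip px [[255.8427 280.0727]] [ 0.0129 -0.0079  0.009 ]
tip px [[253.2153 281.49  ]] [0.0129 0.0001 0.009 ]
tip px [[250.5715 282.916 ]] [0.0129 0.0081 0.009 ]
0.026 before [(-12, 120, 7, 73), (-9, 160, 22, 71), (-6, 160, 22, 71), (-3, 7, 40, 82), (0, 5, 96, 106), (3, 5, 96, 106), (6, 7, 170, 117), (9, 8, 216, 119), (12, 8, 216, 119), (15, 7, 197, 119), (18, 8, 207, 121), (21, 8, 207, 121), (24, 8, 213, 120), (27, 8, 210, 120), (30, 8, 210, 120), (33, 7, 196, 122)]
0.026 now [(-12, 165, 12, 84), (-9, 160, 9, 81), (-6, 160, 9, 81), (-3, 13, 19, 93), (0, 17, 49, 119), (3, 17, 49, 119), (6, 17, 71, 132), (9, 14, 102, 125), (12, 14, 102, 125), (15, 10, 122, 123), (18, 9, 132, 124), (21, 9, 132, 124), (24, 9, 135, 123), (27, 9, 131, 125), (30, 9, 131, 125), (33, 10, 138, 124)]
0.015 before [(-12, 12, 43, 88), (-9, 12, 43, 89), (-6, 11, 24, 86), (-3, 2, 59, 87), (0, 3, 129, 103), (3, 5, 123, 108), (6, 7, 182, 119), (9, 7, 199, 123), (12, 6, 196, 122), (15, 8, 215, 121), (18, 7, 207, 121), (21, 6, 192, 122), (24, 8, 223, 120), (27, 8, 207, 122), (30, 8, 207, 122), (33,
[... 335 characters left out ...]
-12, 15, 91, 115), (-9, 15, 88, 113), (-6, 15, 89, 115), (-3, 9, 117, 113), (0, 8, 143, 116), (3, 9, 231, 116), (6, 7, 203, 122), (9, 6, 204, 121), (12, 9, 217, 120), (15, 8, 209, 121), (18, 7, 204, 124), (21, 7, 207, 121), (24, 7, 199, 123), (27, 7, 213, 122), (30, 7, 215, 120), (33, 7, 201, 122)]
0 now [(-12, 17, 85, 180), (-9, 17, 90, 176), (-6, 18, 97, 157), (-3, 18, 94, 139), (0, 18, 83, 135), (3, 18, 73, 139), (6, 16, 76, 138), (9, 14, 88, 134), (12, 7, 150, 126), (15, 8, 189, 132), (18, 7, 203, 132), (21, 8, 217, 134), (24, 7, 203, 136), (27, 7, 200, 138), (30, 9, 221, 134), (33, 8, 205, 137)]
[[245.179  289.3403]
 [244.54   285.2171]]
(226, 257, 39, 32) 609.5
(226, 257, 39, 28) 548.5
```

Red edge 4 px higher, top face brighter, end face visible: the sample's end is up about 15 mm. I'll lever a little more and hold, so the "levered" condition is met with stick contact.

```bash
python3 -m pendant '0.001 0 0.008 0 -0.011 0 0;0.001 0 0.016 0 -0.022 0 0;0.001 0 0.0245 0 -0.033 0 0;0.001 0 0.033 0 -0.044 0 0;0.001 0 0.033 0 -0.044 0 0'
python3 - <<'E'
from h import *
s=env.sense();m=R.from_rotvec(s['eef_rot']).as_matrix();print(np.degrees(np.arcsin(m[2,0])),s['force'],s['ft_torque'])
b=env.grab_frame("scene").copy()
c=blobs(b,(0,150,60),(9,255,255),100,(205,235,300,300))[0];print(cv2.boundingRect(c),cv2.contourArea(c))
for th in (2,0,-2): lev(th,50,1)
E
```

```text
time: 9.35
tcp_pos: [0.4141, 0.217, 0.0461]
eef_rot: [0.005, -3.073, -0.002]
force: [-1.4, -0.2, 0.7]
gripper_width: 0.0187
grip_force: 58.9
3.9557616016645087 [-1.4116 -0.1636  0.7371] [ 0.004   0.323  -0.0451]
(226, 257, 39, 26) 501.5
[0.4143 0.217  0.042 ] : -0.0005 0.0002 0.0085 0.0003 -0.0112 0.0009 rows>=0.2
[0.4139 0.217  0.0378] : -0.0004 0.0002 0.0169 0.0003 -0.0223 0.0009 rows>=0.5
[0.4137 0.217  0.0336] : -0.0005 0.0002 0.0253 0.0003 -0.0334 0.0009 rows>=0.7
```

```bash
python3 -m pendant '0 0 0.0085 0 -0.011 0 0;0 0 0.017 0 -0.022 0 0;0 0 0.017 0 -0.022 0 0;0 0 0.017 0 -0.022 0 0;0 0 0.0085 0 -0.011 0 0;0 0 0 0 0 0 0;0 0 -0.0165 0 0.022 0 0; 0 0 -0.033 0 0.044 0 0; 0 0 -0.05 0 0.067 0 0; 0 0 -0.066 0 0.089 0 0'
python3 - <<'E'
from h import *
s=env.sense();m=R.from_rotvec(s['eef_rot']).as_matrix();print(np.degrees(np.arcsin(m[2,0])),s['force'],s['ft_torque'])
b=env.grab_frame("scene").copy()
c=blobs(b,(0,150,60),(9,255,255),100,(205,235,300,300))[0];print(cv2.boundingRect(c),cv2.contourArea(c))
t=s['tcp_pos']+m@[-.1706,0,.0063]-Ew;print('tip in E',t)
stick(t[0]*1e3-38,t[2]*1e3+20,22);stick(t[0]*1e3-90,t[2]*1e3+90,10)
E
```

```text
time: 10.4
tcp_pos: [0.4168, 0.2167, 0.0805]
eef_rot: [0.003, -2.786, -0.008]
force: [-0.6, 0.1, 0.1]
gripper_width: 0.0184
grip_force: 58.9
20.3677337622859 [-0.6306  0.0628  0.0895] [-0.0558 -0.5059  0.0685]
(226, 257, 38, 28) 528.0
tip in E [ 0.0015  0.0003 -0.0048]
[0.3807 0.217  0.1049] : 0.0866 0.0012 -0.0194 0.0018 0.0080 0.0004 rows>=0.9
[0.3176 0.217  0.141 ] : 0.2301 0.0015 -0.0427 0.0018 -0.0587 0.0002 rows>=2.3
```

The sample stays up with the stick lowered (red box unchanged), so it has snapped onto the catches. Next I'll withdraw the stick and lay it back where it was.

```bash
python3 -m pendant '0.004 0 -0.006 0 0 0 0;0.03 0 -0.01 0 0.003 0 0;0.06 0 -0.014 0 0.006 0 0;0.1 0 -0.022 0 0.006 0 0;0.12 0 -0.08 0 0 0 0;0.1 0 -0.18 0 0 0 0;0.1 0 -0.28 0 0 0 0;0.1 0 -0.28 0 0 0 0'
python3 - <<'E'
from h import *
b=env.grab_frame("scene").copy()
c=blobs(b,(0,150,60),(9,255,255),100,(205,235,300,300))[0];print(cv2.boundingRect(c),cv2.contourArea(c))
go((.462,.419,.15),92)
E
```

```text
time: 11.25
tcp_pos: [0.4185, 0.2177, 0.2324]
eef_rot: [0.004, -2.799, -0.006]
force: [-1.2, 0.6, -1.3]
gripper_width: 0.0189
grip_force: 58.9
(226, 257, 39, 28) 531.0
-0.1393 0.4030 0.1212 -0.0836 -0.0879 0.4845 rows>=10.5
```

```bash
python3 -m pendant '-0.139 0.403 0.121 -0.084 -0.088 0.4845 0;-0.139 0.403 0.121 -0.084 -0.088 0.4845 0;-0.139 0.403 0.121 -0.084 -0.088 0.4845 0;-0.139 0.403 0.121 -0.084 -0.088 0.4845 0;-0.139 0.403 0.121 -0.084 -0.088 0.4845 0;-0.139 0.403 0.121 -0.084 -0.088 0.4845 0;-0.139 0.403 0.121 -0.084 -0.088 0.4845 0;-0.139 0.403 0.121 -0.084 -0.088 0.4845 0;-0.139 0.403 0.121 -0.084 -0.088 0.4845 0;-0.139 0.403 0.121 -0.084 -0.088 0.4845 0;-0.139 0.403 0.121 -0.084 -0.088 0.4845 0;-0.139 0.403 0.121 -0.084 -0.088 0.4845 0'
python3 - <<'E'
from h import *
go((.462,.419,.008),92)
E
```

```text
time: 12.5
tcp_pos: [0.4599, 0.4186, 0.1471]
eef_rot: [-2.181, -2.259, 0.006]
force: [-0.5, 0.6, -0.4]
gripper_width: 0.0181
grip_force: 58.9
0.0011 0.0053 0.2782 -0.0012 0.0005 0.0001 rows>=2.8
```

```bash
python3 -m pendant '0 0.004 0.1 0 0 0 0;0 0.004 0.18 0 0 0 0;0 0.004 0.23 0 0 0 0;0 0.004 0.25 0 0 0 0;0 0.004 0.262 0 0 0 0;0 0.004 0.272 0 0 0 0;0 0.004 0.276 0 0 0 0;0 0.004 0.276 0 0 0 0'; python3 -m pendant '0 0 0 0 0 0 0.1;0 0 0 0 0 0 0.3;0 0 0 0 0 0 0.4;0 0 0 0 0 0 0.4;0 0 0 0 0 0 0.4;0 0 -0.05 0 0 0 0.4;0 0 -0.15 0 0 0 0.4;0 0 -0.3 0 0 0 0.4;0 0 -0.4 0 0 0 0.85;0 0 -0.48 0 0 0 0.85;0 0 -0.48 0 0 0 0.85'
python3 - <<'E'
from h import *
p=env.camera_params("wrist");b=env.grab_frame("wrist").copy()
for c in blobs(b,(8,60,110),(25,255,255),1500): print(cv2.boundingRect(c),*[np.round(v,1).tolist() for v in rect(p,c,.0085)[:2]])
E
```

```text
time: 13.3
tcp_pos: [0.4635, 0.4185, 0.0101]
eef_rot: [-2.181, -2.258, 0.003]
force: [-0.3, -0.5, 0.3]
gripper_width: 0.0187
grip_force: 58.9
time: 14.4
tcp_pos: [0.4648, 0.4193, 0.2547]
eef_rot: [-2.182, -2.258, -0.006]
force: [0.5, 0.1, -0.1]
gripper_width: 0.0726
grip_force: 0.0
(504, 210, 108, 141) [691.0, 349.3] [140.8, 80.1]
(97, 213, 112, 101) [303.7, 354.7] [101.0, 100.7]
(307, 131, 26, 239) [465.0, 365.9] [22.0, 234.1]
(371, 368, 66, 68) [556.7, 211.9] [80.4, 62.6]
```

The stick lies flat (22.0 x 234.1 mm). Next is the sample: fingers on its sides, 20 mm in from the raised end, with the tool tilted 8.2°.

Run:
```python
from h import *
go((.593,.217,.15),180,8.2)
```

```text
-0.4140 0.2419 0.2082 0.0364 0.0356 -0.4881 rows>=10.3
```

```bash
python3 -m pendant '-0.414 0.242 0.1 0.036 0.036 -0.488 1;-0.414 0.242 0.1 0.036 0.036 -0.488 1;-0.414 0.242 0.1 0.036 0.036 -0.488 1;-0.414 0.242 0.1 0.036 0.036 -0.488 1;-0.414 0.242 0.1 0.036 0.036 -0.488 1;-0.414 0.242 0.1 0.036 0.036 -0.488 1;-0.414 0.242 0.15 0.036 0.036 -0.488 1;-0.414 0.242 0.208 0.036 0.036 -0.488 1;-0.414 0.242 0.208 0.036 0.036 -0.488 1;-0.414 0.242 0.208 0.036 0.036 -0.488 1;-0.414 0.242 0.208 0.036 0.036 -0.488 1;-0.414 0.242 0.208 0.036 0.036 -0.488 1'
python3 - <<'E'
from h import *
p=env.camera_params("wrist");b=env.grab_frame("wrist").copy();cv2.imwrite("pics/w7.png",b[:,:,::-1])
for c in blobs(b,(0,150,40),(9,255,255),800): 
    w=ray(p,c,.044);print(cv2.boundingRect(c),w.min(0),w.max(0))
go((.593,.217,.031),180,8.2)
E
```

```text
time: 15.65
tcp_pos: [0.5916, 0.2156, 0.1445]
eef_rot: [0.001, -2.993, 0.005]
force: [0.8, -0.4, -0.1]
gripper_width: 0.0857
grip_force: 0.0
(271, 243, 107, 167) [0.5756 0.185  0.044 ] [0.6788 0.2478 0.044 ]
-0.0362 0.0035 0.2246 -0.0010 -0.0016 -0.0006 rows>=2.3
```

View pics/w7.png

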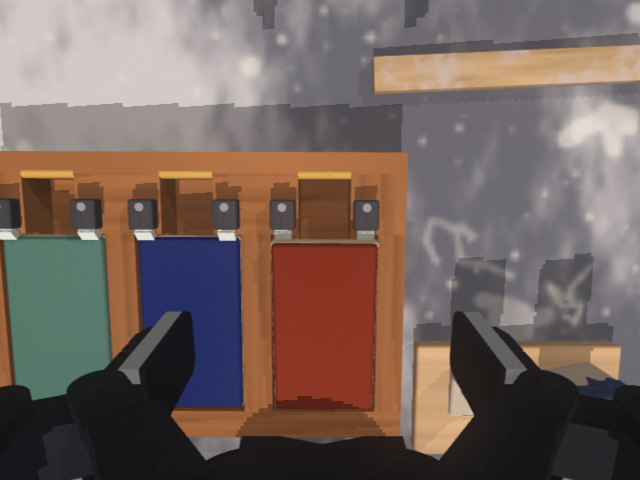

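The wrist view shows the rust sample (px x 271–378) with its end raised over the catches at (282,235) and (366,235). It is centred at y=0.2165. Going down to grip it.

```bash
python3 -m pendant '-0.038 0.003 0.08 -0.001 -0.001 0 1;-0.038 0.003 0.15 -0.001 -0.001 0 1;-0.038 0.003 0.19 -0.001 -0.001 0 1;-0.038 0.003 0.21 -0.001 -0.001 0 1;-0.038 0.003 0.2245 -0.001 -0.001 0 1;-0.038 0.003 0.2245 -0.001 -0.001 0 1;-0.038 0.003 0.2245 -0.001 -0.001 0 1'; python3 -c "
from h import *
s=env.sense();print(s['force'],s['tcp_pos'])"
```

```text
time: 16.4
tcp_pos: [0.5946, 0.217, 0.0324]
eef_rot: [-0.002, -2.998, -0.001]
force: [-0.3, -0.2, 0.5]
gripper_width: 0.0859
grip_force: 0.0
[-0.3381 -0.1536  0.5183] [0.5946 0.217  0.0324]
```

```bash
python3 -m pendant '0 0 0.002 0 0 0 0.8;0 0 0.002 0 0 0 0.6;0 0 0.002 0 0 0 0.5;0 0 0.002 0 0 0 0;0 0 0.002 0 0 0 0;0 0 0.002 0 0 0 0;0 0 0.002 0 0 0 0'; python3 -c "
from h import *
s=env.sense();print(s['force'],s['tcp_pos'])
go((.592,.217,.07),180,8.2)"
```

```text
time: 17.1
tcp_pos: [0.5946, 0.2169, 0.0311]
eef_rot: [-0.001, -2.999, -0.001]
force: [2.6, 0.2, 6.6]
gripper_width: 0.062
grip_force: 64.7
[2.6211 0.2006 6.6286] [0.5946 0.2169 0.0311]
0.0163 0.0002 -0.0762 0.0002 0.0001 -0.0003 rows>=0.8
```

```bash
python3 -m pendant '0.003 0 -0.02 0 0 0 0;0.006 0 -0.04 0 0 0 0;0.009 0 -0.06 0 0 0 0;0.011 0 -0.08 0 0 0 0;0.017 0 -0.12 0 0 0 0;0.026 0 -0.18 0 0 0 0;0.037 0 -0.26 0 0 0 0;0.048 0 -0.34 0 0 0 0;0.048 0 -0.34 0 0 0 0'
python3 - <<'E'
from h import *
s=env.sense();print(s['force'],R.from_rotvec(s["eef_rot"]).as_matrix()[2,0])
p=env.camera_params("wrist");b=env.grab_frame("wrist").copy();cv2.imwrite("pics/w8.png",b[:,:,::-1])
for c in blobs(b,(0,150,40),(9,255,255),800)[:3]: 
    print(cv2.boundingRect(c),cv2.contourArea(c))
# wanted lay spot
c=np.array([.531,-.2121]);d=np.array([632.7-396,-107.8+157.6]);d/=np.hypot(*d);print("lay",c-.035*d,np.degrees(np.arctan2(d[1],d[0])))
E
```

```text
time: 18.0
tcp_pos: [0.5958, 0.2179, 0.2077]
eef_rot: [-0.001, -3.003, -0.005]
force: [-0.1, -0.4, -2.7]
gripper_width: 0.0621
grip_force: 66.0
[-0.0929 -0.3914 -2.6836] 0.13797512600404857
(228, 276, 190, 173) 29201.5
lay [ 0.4967 -0.2193] 11.88133823391716
```

Run:
```python
from h import *
go((.462,-.227,.16),191,0)
```

```text
0.2508 -0.8889 0.1248 0.0048 -0.0447 -0.0612 rows>=9.3
```

```bash
python3 -m pendant '0.01 -0.04 0 0 0 0 0;0.03 -0.11 0.005 0 -0.003 -0.004 0;0.055 -0.2 0.01 0 -0.01 -0.01 0;0.085 -0.3 0.03 0.001 -0.014 -0.02 0;0.113 -0.4 0.05 0.002 -0.02 -0.03 0;0.14 -0.5 0.07 0.003 -0.026 -0.04 0;0.17 -0.6 0.09 0.004 -0.03 -0.05 0;0.197 -0.7 0.1 0.005 -0.036 -0.055 0;0.222 -0.79 0.11 0.005 -0.04 -0.06 0;0.24 -0.85 0.12 0.005 -0.044 -0.061 0;0.251 -0.889 0.125 0.005 -0.045 -0.061 0;0.251 -0.889 0.125 0.005 -0.045 -0.061 0'
python3 - <<'E'
from h import *
s=env.sense();print(R.from_rotvec(s["eef_rot"]).as_matrix())
t=s["tcp_pos"];a=np.radians(11);f=np.array([np.cos(a),np.sin(a),0]);l=np.array([-f[1],f[0],0])
obs={}
for n in("scene","top"):
    p=env.camera_params(n);b=env.grab_frame(n).copy()
    X=np.array([t+f*dx+l*dy+[0,0,.014] for dx,dy in((-.020,.032),(-.020,-.032),(.092,.032),(.092,-.032))])
    u0=proj(p,X);x0,y0=np.maximum(u0.min(0)-25,0).astype(int);x1,y1=(u0.max(0)+25).astype(int)
    for c in blobs(b,(0,150,40),(9,255,255),100,(x0,y0,x1,y1))[:2]:
        w=ray(p,c,t[2]+.014);print(n,u0.round(1).tolist(),cv2.convexHull(cv2.approxPolyDP(c,2,True))[:,0].tolist(),cv2.contourArea(c))
go((.462,-.227,.03),191,0)
E
```

```text
time: 19.25
tcp_pos: [0.4593, -0.2306, 0.1572]
eef_rot: [0.293, -3.123, 0.003]
force: [0.4, 0.5, -2.2]
gripper_width: 0.0619
grip_force: 66.0
[[-0.9825 -0.186  -0.0049]
 [-0.186   0.9826 -0.0022]
 [ 0.0052 -0.0013 -1.    ]]
scene [[417.3, 202.5], [430.0, 191.4], [381.4, 186.5], [394.6, 176.3]] [[397, 180], [403, 183], [408, 194], [404, 197], [385, 187]] 193.0
top [[413.6, 279.7], [439.2, 274.3], [403.1, 235.3], [428.4, 230.0]] [[417, 261], [410, 265], [404, 237], [427, 232]] 286.5
-0.0029 0.0004 0.2560 -0.0002 -0.0010 -0.0002 rows>=2.6
```

```bash
python3 -m pendant '-0.003 0 0.08 0 0 0 0;-0.003 0 0.15 0 0 0 0;-0.003 0 0.21 0 0 0 0;-0.003 0 0.245 0 0 0 0;-0.003 0 0.256 0 0 0 0;-0.003 0 0.256 0 0 0 0'; python3 -c "
from h import *
s=env.sense();print(s['force'],s['ft_torque'],s['tcp_pos'])"; python3 -m pendant '0 0 0.008 0 0 0 0;0 0 0.014 0 0 0 0;0 0 0.02 0 0 0 0;0 0 0.024 0 0 0 0;0 0 0.024 0 0 0 0'; python3 -c "
from h import *
s=env.sense();print(s['force'],s['ft_torque'],s['tcp_pos'])"
```

```text
time: 19.95
tcp_pos: [0.4626, -0.2266, 0.0302]
eef_rot: [0.302, -3.124, 0.002]
force: [0.3, -0.3, -1.4]
gripper_width: 0.0616
grip_force: 66.2
[ 0.334  -0.3085 -1.3515] [ 0.005   0.0332 -0.0228] [ 0.4626 -0.2266  0.0302]
time: 20.45
tcp_pos: [0.4623, -0.2277, 0.0182]
eef_rot: [0.3, -3.124, 0.003]
force: [-0.6, 0.0, -1.7]
gripper_width: 0.0619
grip_force: 66.2
[-0.641   0.0118 -1.7429] [-0.0657  0.0907  0.0194] [ 0.4623 -0.2277  0.0182]
```

```bash
python3 -m pendant '0 0 0.004 0 0 0 0;0 0 0.008 0 0 0 0;0 0 0.008 0 0 0 0'; python3 -m pendant '0 0 0.002 0 0 0 0;0 0 0.004 0 0 0 0;0 0 0.004 0 0 0 0';python3 -m pendant '0 0 0.002 0 0 0 0;0 0 0.004 0 0 0 0;0 0 0.004 0 0 0 0'
```

```text
time: 20.75
tcp_pos: [0.4623, -0.2276, 0.0141]
eef_rot: [0.3, -3.124, 0.003]
force: [-0.3, -0.0, -2.2]
gripper_width: 0.062
grip_force: 66.2
time: 21.05
tcp_pos: [0.4624, -0.2276, 0.0123]
eef_rot: [0.3, -3.124, 0.003]
force: [-0.1, -0.2, -1.5]
gripper_width: 0.0618
grip_force: 66.2
time: 21.35
tcp_pos: [0.4625, -0.2277, 0.0111]
eef_rot: [0.3, -3.125, 0.004]
force: [-5.3, 0.7, 20.1]
gripper_width: 0.0619
grip_force: 68.6
```

The sample touches the board. Releasing it now.

```bash
python3 -m pendant '0 0 -0.001 0 0 0 0;0 0 -0.001 0 0 0 0;0 0 -0.001 0 0 0 0.75;0 0 -0.001 0 0 0 0.85;0 0 -0.001 0 0 0 1;0 0 -0.001 0 0 0 1;0 0 -0.001 0 0 0 1;0 0 -0.06 0 0 0 1;0 0 -0.16 0 0 0 1;0 0 -0.26 0 0 0 1;0.03 0 -0.36 0 0 0 1;0.03 0 -0.36 0 0 0 1'
python3 - <<'E'
from h import *
p=env.camera_params("wrist");b=env.grab_frame("wrist").copy()
for c in blobs(b,(0,150,40),(9,255,255),800)[:2]: print("wrist",cv2.boundingRect(c),[v.round(1).tolist() for v in rect(p,c,.024)])
p=env.camera_params("top");b=env.grab_frame("top").copy();cv2.imwrite("pics/t9.png",b[:,:,::-1])
for c in blobs(b,(0,140,40),(9,255,255),50,(370,200,450,300))[:2]: print("top",[v.round(1).tolist() for v in rect(p,c,.024)])
for c in blobs(b,(8,60,120),(25,255,255),100,(150,262,250,290))[:1]: print("stick",[v.round(1).tolist() for v in rect(p,c,.0085)[:2]])
s=env.grab_frame("scene");t=cv2.resize(s[150:300,150:350],(800,600))
cv2.imwrite("pics/end.png",np.vstack([cv2.resize(s[165:325,150:470],(640,320)),cv2.resize(b[190:300,150:450],(640,235))])[:,:,::-1])
E
```

```text
time: 22.55
tcp_pos: [0.4485, -0.2307, 0.1951]
eef_rot: [-0.299, 3.125, -0.008]
force: [-0.5, 0.4, -1.9]
gripper_width: 0.0855
grip_force: 0.0
wrist (283, 211, 83, 134) [[495.9, -221.3], [109.5, 61.8], [[436.29998779296875, -201.10000610351562], [447.79998779296875, -261.8999938964844], [555.4000244140625, -241.60000610351562], [543.9000244140625, -180.8000030517578]]]
wrist (543, 0, 97, 118) [[305.2, -70.4], [43.5, 82.6], [[259.70001220703125, -80.9000015258789], [339.6000061035156, -102.0], [350.70001220703125, -59.900001525878906], [270.79998779296875, -38.79999923706055]]]
top [[510.7, -218.2], [81.2, 63.3], [[465.0, -194.5], [476.6000061035156, -256.70001220703125], [556.4000244140625, -241.89999389648438], [544.7999877929688, -179.6999969482422]]]
stick [[464.8, 364.9], [24.2, 234.5]]
```

View pics/end.png

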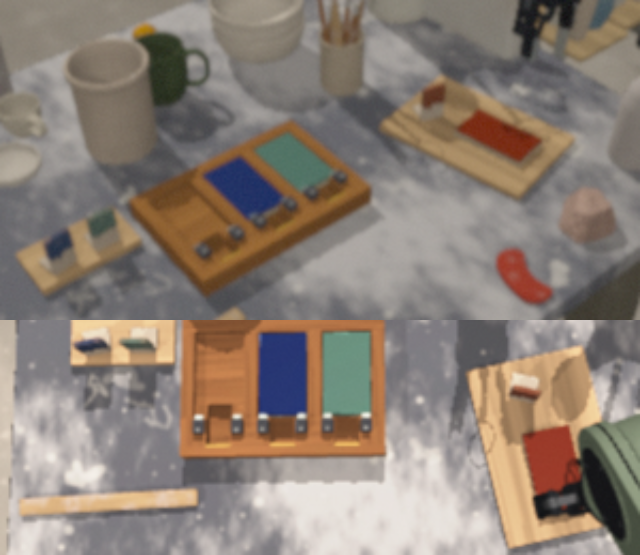

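The picture shows the rust sample flat on the ware board at scene crop (500,135), about 2 mm from the lay spot by the wrist view. The stick lies flat, and the other samples and test tiles are in place. Handing in.

```bash
python3 -c "
from workcell import env
print(env.finish_job())"
```

```text
the job is handed in; nothing more can be done
None
```

I levered out the rust sample and laid it flat, glaze up, on the ware board about 2 mm from the lay spot; the stick lies flat on the table, nothing else looked moved, and I handed the job in at about 23 s (it returned no verdict).

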